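Wind the slide carriage to its marker with the loose crank

TASK

Pick up the loose crank, fit it fully down on the square shaft end of the screw slide, and turn it clockwise for as many turns as it takes to bring the carriage's pointer level with the marker finger beside the rail. Turn the shaft only with the crank and keep the crank on the shaft as you wind. Leave the crank sitting fully home on the shaft, and leave the other things on the bench where they are.

Things in the scene. Friction and masses are not known exactly. Their poses are not given: they have to be found in the camera images.
- crank: Loose dark steel crank, 0.3 to 0.55 kg, lying flat at the front of the bench. Hub: upright square block 40 x 40, 45 tall, faces parallel to its x and y, with a 20.5 square hole right through. Arm: 24 wide, 14 thick, along +x, level with the hub's foot; a wooden grip stands up at its end. Pinch the hub on its two y faces, above the arm. Origin: centre of the hub's underside; z up.
- socket_mouth (a point): Centre of the mouth of the crank's square hole, in the hub's underside (same point and axes as the crank).
- grip_mid (a point): Point on the axis of the crank's upright wooden grip (27 across, from 20 to 94 above the crank's foot), 66 above the foot, 85 along the crank's +x from the hub's axis. The grip spins freely on its pin, so a gripper holding it need not turn as it goes round.
- slide_base: Fixed screw slide. Origin on the bench right under the shaft's axis. Grey gearbox 90 x 90 x 60 tall round the origin; a steel rail 80 wide and 22 high runs from it along its +y to a grey end block (60 tall) at 365. Its y axis is the carriage's travel.
- shaft_shoulder (a point): Centre of the top of the round collar (30 across), 70 above the bench, on the vertical shaft; turns with the shaft. Above it a square end, 18 x 18, sides parallel to this point's x and y, rises 22, then tapers to 10 square over 8 more. The crank's foot rests on this collar when fully home; it fits in any of four quarter turns, with about 9 degrees of play.
- shaft (a joint): Shaft angle in rad; grows clockwise as seen from above. One full turn (6.283) moves the carriage 20 mm away from the gearbox. It needs about 0.15 N m (about 2 N at the crank's grip), and stays where it is left. About 2.3 to 3.8 clockwise turns are needed.
- pointer (a point): Tip of the steel pointer bar (6 wide) on the carriage's far (+x) side, 58 above the bench. Carriage: aluminium plate 92 x 70, top 60 above the bench, with wooden blocks and a brass tube on it up to 85; centred on the rail. It moves only by the screw.
- marker_tip (a point): Tip of the steel marker finger (6 wide), 58 above the bench, on a small fixed post beyond the rail. Its axes are those of the slide base; the pointer is level with it when both have the same y along the rail.
- tin: Round closed tin with a paper label and steel lid, 68 across, 60 tall, standing loose; origin under its centre. It stands in one of the two front places, the crank in the other. Leave alone.
- pot: White plastic stepped pot, 48 across, 50 tall, loose, standing between the robot and the slide; origin under its centre. Leave alone.
- can: Tall yellow spray can with red cap, 64 across, 170 tall, loose, to the right of the slide; origin under its centre. Leave alone.
- soda: Brown bottle with red cap, 66 across, 210 tall, loose, to the left of the slide; origin under its centre. Leave alone.
Mind the look-alikes: they are no part of the job. What is meant by the crank is not turquoise, and is the smaller of those in its own colour. What is shaped like the part that bears marker_tip but green or pink is not meant.

How it is judged:
On the way:
1. the crank sits fully home on the square shaft end (horizontal distance between socket_mouth and shaft_shoulder below 0.006 m and z of socket_mouth in the frame of shaft_shoulder between -0.004 and 0.004 m and angle between crank's own z axis and vertical below 0.15 rad), for 0.2 s.
At the end, for the whole second after the job is handed in: The pointer is within 5 mm of the marker finger along the rail; the crank sits on the shaft, its underside within 4 mm of the collar, within 6 mm of the axis, upright within 0.15 rad; crank and shaft are at rest (all of step 1 and y of pointer in the frame of marker_tip between -0.005 and 0.005 m and linear speed of crank below 0.02 m/s and velocity of joint shaft between -0.1 and 0.1 rad/s); the robot touches nothing.
It fails at once if the shaft is turned while the crank is not on it ((velocity of joint shaft above 0.5 rad/s or velocity of joint shaft below -0.5 rad/s) and (horizontal distance between socket_mouth and shaft_shoulder above 0.012 m or z of socket_mouth in the frame of shaft_shoulder above 0.03 m)).
It fails at once if another thing on the bench is shifted by more than 30 mm (distance of any of tin, pot, can, soda from where it was at the start of the episode above 0.03 m).
It also fails if it takes over 72 s, if anything falls off the work surface, if the arm or the gripper's body presses on something with over 40 N, if the wrist force passes 120 N, or if a joint passes its speed limit or range.

ROBOT

A 7-joint arm with a two-finger parallel gripper is mounted at the origin on the work surface. World frame = base frame: x ahead of the robot, y to its left, z up, the work surface at z = 0. Lengths are in m, angles in rad, forces in N, time in s.
With the tool pointing down it reaches from about 0.35 to 0.9 m from the base axis. Payload 7.2 kg.
Tool frame: the origin (TCP) lies midway between the tips of the shut fingers; the grasp point (between the pads) lies 19 mm behind it (arm.tcp_to_grasp is the distance from the TCP to the grasp point, in m); z points along the fingers, y is the line along which they close (so a half turn about z gives the same grasp; the last joint's range is limited). The gripper opens to 85 mm and grips with 20 to 120 N. Pads are 22 mm wide; open, the fingers measure 114 mm over their backs; the gripper's body (76 mm by 85 mm) begins 54 mm behind the grasp point. The pads swing forward as they close: fully open they stand 13 mm farther back than shut.
Start: joints at [1.098, 0.411, -0.013, 1.596, 0.006, 1.134, -0.082], TCP at [0.246, -0.574, 0.231] pointing down, gripper open.
Joint ranges: [-2.95, 2.95], [-0.29, 1.99], [-1.47, 1.44], [0.14, 2.54], [-1.03, 4.17], [0.13, 1.85], [-2.86, 2.86]. Speed limits (rad/s): [2.39, 2.39, 3.01, 3.01, 3.14, 3.14, 3.14].

INTERFACE

Orientations are given as a unit quaternion [w, x, y, z].
In Python, from rig import arm gives the robot as it stands.
- The arm moves only by the tool drive_tool, never from a script. Its argument "commands" is one flat list of numbers, 7 for each row, row after row: the shift along the tool's x, y, z scaled (see below), then the turn, a rotation vector about the tool's x, y, z scaled (see below), then the opening, from 0 (shut) to 1 (fully open). In form: [x, y, z, wx, wy, wz, fingers, x, y, z, wx, wy, wz, fingers, ...]. A call has 1 to 8 rows; each row shifts and turns the commanded pose from where the row before left it, along the tool's axes as they then stand; what a row does not reach is not made up. The controller multiplies each number of a shift by 75 cm and each number of a turn by 90 degrees. A row lasts 1/8 s, in which the tool goes at most 62.5 mm and 10.7 degrees, less where a joint would pass 70% of its speed; a pose out of reach is approached as far as the arm can. A call with a number of a shift or a turn outside -1 to 1 is refused whole. A call with a gripper value outside its range is refused whole. The fingers move at their own pace and stop on an object; "force" is the grip in N (left out, the last holds). Time passes only in rows, so rows that do not move let the fingers close. It gives the time, the measured TCP pose, the force, the opening and the grip force at its end, in the units of the state.
- arm.get_state(): the state, without advancing time (a new reading comes with each control period).
- arm.grab_frame(name): name is "side" or "top" or "wrist"; returns a dict with "frame" (400x640x3 uint8, red, green, blue), "intrinsics" (3x3 intrinsics, pixels), "R" (3x3) and "t" (3): a world point X has camera coordinates R X + t; the wrist camera has in their place "T_tool_cam" (4x4, takes a point from camera to tool coordinates, whose origin is the TCP and whose axes are the flange's). Camera axes: x right, y down, z forward; pixel columns grow to the right and rows downward; lengths in m; the calibration is good to about 2 mm. A picture is of the moment at which its call begins: read the wrist's pose just before it. There is no depth.
- arm.hand_in(): hands the job in; it is judged then, once.
The state is a dict: "time_s": time; "q": joint angles; "joint_vel": joint speeds; "joint_torque": joint torques, N m; "ee_pos": TCP position; "tcp_rot": TCP orientation; "contact_force": force on the tool from outside, world axes, zero at the start; "moment": the same for the moment, N m; "width": finger opening in m; "gripper_force": force on a finger pad.
Only numpy, scipy, OpenCV 4.12 (cv2) and the standard library are available. Lean on these libraries where they do the work, as an engineer would, in place of code of your own. Each camera call takes 0.05 s, during which the arm holds its last target. There are 200 camera calls.

## Working session

There is one attempt and no reset: what is moved stays moved. The work goes in short steps, Python scripts to look and compute and a tool call to move; the robot and the scene stay as the last step left them, time stands still between calls to the robot, and variables do not carry over. Pictures are saved under pics/ and viewed, at most 10 in all, crops included, and the job is handed in when it is done.

Besides the shell and the picture viewer there is one more tool, called after ">>>" in YAML: its name, and indented under it one key for each argument. drive_tool: Moves the arm, as the interface text tells. Its arguments: {"type":"object","properties":{"commands":{"type":"array","items":{"type":"number"}},"force":{"type":"number"}},"required":["commands"]}

```bash
mkdir -p pics; ls; cat > h.py <<'E'
import numpy as np, cv2
from rig import arm
from scipy.spatial.transform import Rotation as Ro
def pose():
    s=arm.get_state(); q=s['tcp_rot']; return np.array(s['ee_pos']),Ro.from_quat([q[1],q[2],q[3],q[0]]).as_matrix()
def cam(n):
    p,R=pose(); f=arm.grab_frame(n); K=np.array(f['intrinsics'])
    if n=='wrist':
        T=np.array(f['T_tool_cam']); Rw=R@T[:3,:3]; C=R@T[:3,3]+p
    else:
        Rw=np.array(f['R']).T; C=-Rw@np.array(f['t'])
    return np.array(f['frame']),K,Rw,C
def ray(c,uv,z):
    _,K,Rw,C=c; d=Rw@np.linalg.inv(K)@[uv[0],uv[1],1]; return C+d*(z-C[2])/d[2]
def proj(c,X):
    _,K,Rw,C=c; x=K@(Rw.T@(np.array(X)-C)); return x[:2]/x[2]
def save(c,n,crop=None,s=1):
    im=c[0][...,::-1]
    if crop: im=im[crop[1]:crop[3],crop[0]:crop[2]]
    cv2.imwrite('pics/'+n,cv2.resize(im,None,fx=s,fy=s,interpolation=cv2.INTER_CUBIC))
E
python3 - <<'E'
from h import *
for n in('top','side'):
    c=cam(n); save(c,n+'0.png',s=1.25); np.save(n+'0.npy',c[0]); print(n,c[3],c[1][0,0],c[2].round(3).tolist())
print(arm.get_state())
E
```

```text
pics
top [0.42633408 0.00846364 1.34267851] 389.31296431945873 [[0.005, -0.996, 0.089], [-1.0, -0.005, 0.006], [-0.006, -0.089, -0.996]]
side [-0.10927085  0.90413704  0.91178105] 461.3898344901784 [[-0.791, -0.381, 0.478], [-0.611, 0.465, -0.641], [0.022, -0.799, -0.6]]
{'time_s': 0.1, 'q': array([ 1.09776513,  0.41181251, -0.01273775,  1.5969393 ,  0.0055802 ,
        1.13432498, -0.08218931]), 'joint_vel': array([ 1.85160216e-03, -2.58082808e-04,  7.32340999e-04, -9.83272246e-04,
       -1.85935546e-05, -1.13972417e-03,  1.29953845e-04]), 'joint_torque': array([ 2.21640636e-03, -6.01829767e+01,  6.83956202e-01, -3.00090444e+01,
        1.40500613e-02,  6.41709383e-03, -4.66301856e-05]), 'ee_pos': array([ 0.24597462, -0.57407825,  0.23055026]), 'tcp_rot': array([-7.01301861e-04,  9.79578530e-01,  2.01060632e-01, -1.81836283e-04]), 'contact_force': array([-0.67160996,  0.11979726, -0.88846057]), 'moment': array([-0.0507492 , -0.02017327,  0.02673344]), 'gripper_force': 0.0, 'width': 0.08520655289842134}
```

View pics/top0.png

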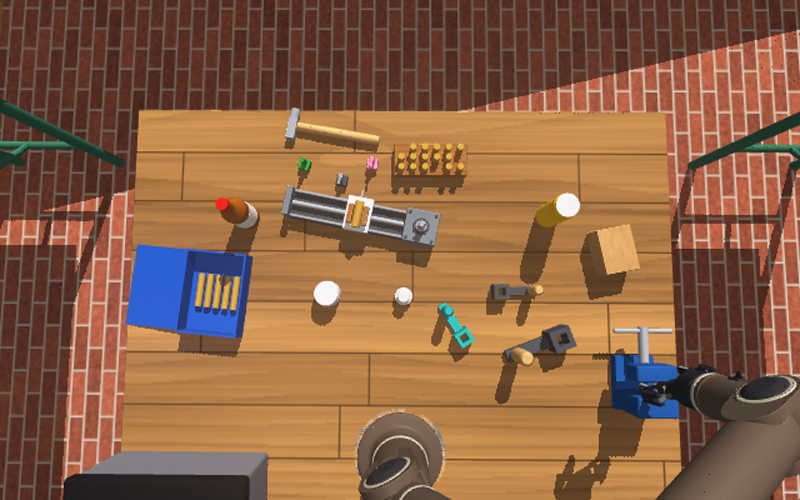

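View pics/side0.png

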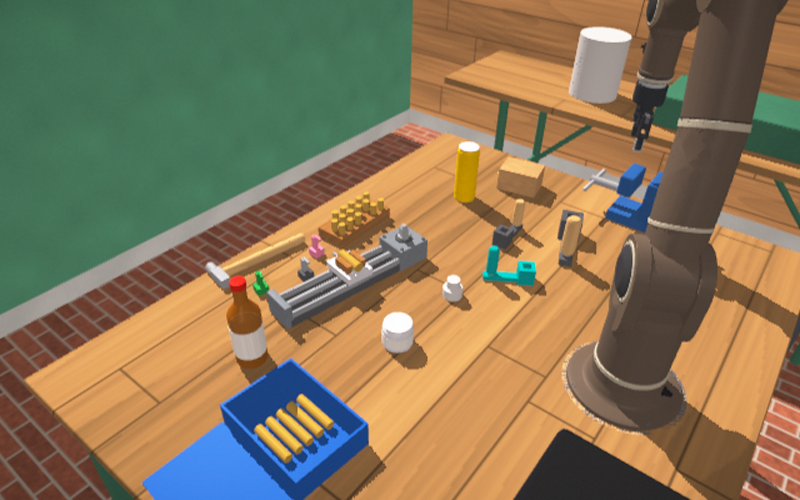

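Top picture (800-wide pixels). Crank candidates:
- small dark crank, hub (500,292), grip (538,290)
- larger dark crank, hub (565,340)
- turquoise crank, hub (462,337)

I choose the small dark one. Marker candidates are green (304,163), grey (341,181) and pink (372,162), and I choose grey. The gearbox shaft is at (421,226). Next is a close crop to check and measure.

```bash
python3 - <<'E'
from h import *
c=cam('top')
a=c[0][115:205,215:365][...,::-1]; b=c[0][215:305,340:490][...,::-1]
cv2.imwrite('pics/crop1.png',cv2.resize(np.vstack([a,b])[:, :],None,fx=3.3,fy=3.3,interpolation=cv2.INTER_CUBIC))
# dark masks for cranks
hsv=cv2.cvtColor(c[0],cv2.COLOR_RGB2HSV)
m=((hsv[...,2]<95)&(hsv[...,1]<90)).astype(np.uint8); m[:215]=0;m[300:]=0;m[:,:380]=0;m[:,480:]=0
n,l,st,ce=cv2.connectedComponentsWithStats(m)
for i in range(1,n):
    if st[i,4]>30: print(st[i],ce[i],cv2.minAreaRect(np.argwhere(l==i)[:,::-1].astype(np.float32)), ray(c,ce[i],.03).round(3))
for nm,uv,z in [('hub',(400,233.5),.045),('grip',(430.4,232),.094),('shaft',(337,181),.1),('pointer',(291,157),.058),('marker',(273,148),.058),('pot',(323,236),.05),('can',(454,164),.17),('endblk',(231,162),.06),('tin',(261,235),.06)]: print(nm,ray(c,uv,z).round(3))
E
```

```text
[393 228   3  11  31] [394.06451613 232.70967742] ((394.0, 233.0), (10.0, 2.0), 90.0) [ 0.44  -0.248  0.03 ]
[425 260  32  23 392] [442.72193878 271.10714286] ((440.5, 271.0), (31.0, 22.0), 0.0) [ 0.313 -0.408  0.03 ]
hub [ 0.437 -0.264  0.045]
grip [ 0.442 -0.351  0.094]
shaft [ 0.604 -0.053  0.1  ]
pointer [0.69  0.099 0.058]
marker [0.721 0.16  0.058]
pot [ 0.427 -0.009  0.05 ]
can [ 0.648 -0.405  0.17 ]
endblk [0.672 0.3   0.06 ]
tin [0.429 0.195 0.06 ]
```

View pics/crop1.png

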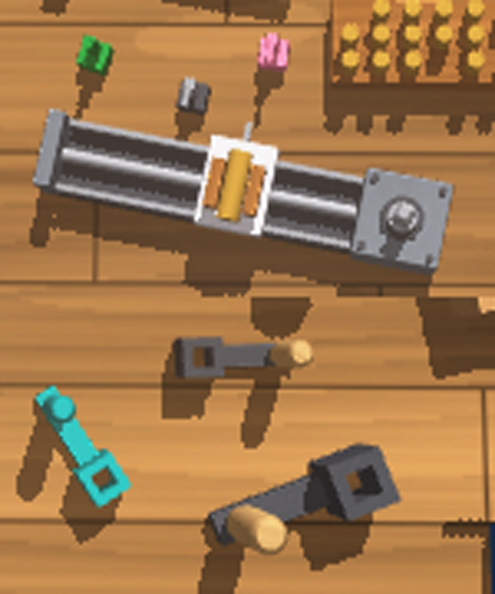

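The crop confirms the small dark crank: its hub hole is at crop (203,357) and its grip at (300,351), and it is clearly smaller than the other dark one. The shaft is at (402,216), and the grey marker at (195,95). Now I move above the crank.

>>> drive_tool:
  commands: [0, 0, 0, 0, 0, -0.097, 1, 0, 0, 0, 0, 0, -0.097, 1, 0, 0, 0, 0, 0, -0.097, 1, 0, 0, 0, 0, 0, -0.097, 1, 0, 0, 0, 0, 0, -0.097, 1, 0, 0, 0, 0, 0, -0.097, 1, 0, 0, 0, 0, 0, -0.097, 1, 0, 0, 0, 0, 0, -0.097, 1]

```text
time_s: 1.15
ee_pos: [0.246, -0.5743, 0.2309]
tcp_rot: [-0.0, 0.686, 0.727, 0.0]
contact_force: [0.7, -0.2, 1.0]
width: 0.0853
gripper_force: 0.0
```

>>> drive_tool:
  commands: [0.066, 0.046, -0.004, 0, 0, 0, 1, 0.066, 0.046, -0.004, 0, 0, 0, 1, 0.066, 0.046, -0.004, 0, 0, 0, 1, 0.066, 0.046, -0.004, 0, 0, 0, 1, 0.066, 0.046, -0.004, 0, 0, 0, 1, 0.066, 0.046, -0.004, 0, 0, 0, 1, 0, 0, 0, 0, 0, 0, 1, 0, 0, 0, 0, 0, 0, 1]

```text
time_s: 2.15
ee_pos: [0.4367, -0.2674, 0.2491]
tcp_rot: [-0.0, 0.688, 0.726, -0.0]
contact_force: [-0.3, -0.3, 0.2]
width: 0.0851
gripper_force: 0.0
```

```bash
python3 - <<'E'
from h import *
p,R=pose(); print(p,R.round(3).tolist())
c=cam('wrist'); save(c,'w1.png'); print(c[3],c[2].round(3).tolist(),c[1][0,0])
for X in [(.437,-.267,.045),(.442,-.351,.094),(.604,-.053,.1)]: print(proj(c,X))
E
```

```text
[ 0.43673589 -0.26735762  0.24908197] [[-0.053, 0.999, -0.001], [0.999, 0.053, -0.0], [-0.0, -0.001, -1.0]]
[ 0.4325523  -0.18364864  0.39245866] [[0.999, 0.049, 0.016], [0.052, -0.945, -0.322], [-0.001, 0.323, -0.947]] 330.37068036569724
[316.96966637 169.02098835]
[317.59739423 260.96028657]
[564.50548233 -91.62191595]
```

View pics/w1.png

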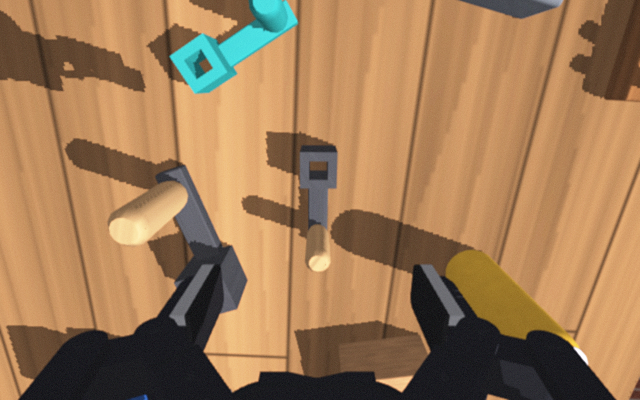

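The wrist picture shows the small dark crank with its hub at (319,167) and grip top at (318,261), which agrees with the predicted pixels. I look at the shaft before grasping.

```bash
python3 - <<'E'
from h import *
c=cam('wrist'); np.save('w1.npy',c[0])
hsv=cv2.cvtColor(c[0],cv2.COLOR_RGB2HSV)
m=((hsv[...,1]<80)&(hsv[...,2]<130)).astype(np.uint8); m[:140]=0;m[240:]=0;m[:,:292]=0;m[:,345:]=0
n,l,st,ce=cv2.connectedComponentsWithStats(m); i=1+np.argmax(st[1:,4]); print(st[i])
for v in (150,158,166,174,182,190,200,210): 
    x=np.where(l[v]==i)[0]; print(v,x.min(),x.max())
g=((hsv[...,1]>40)&(hsv[...,2]>200)).astype(np.uint8)[250:275,300:340]
print(cv2.moments(g)['m10']/g.sum()+300,cv2.moments(g)['m01']/g.sum()+250)
h=ray(c,(319,166.5),.045);t=ray(c,(318,261.5),.094);print(h,t,np.hypot(*(t-h)[:2]),np.degrees(np.arctan2(*(t-h)[1::-1])))
E
```

```text
[ 300  144   38   84 2137]
150 301 336
158 300 337
166 300 336
174 300 336
182 301 336
190 309 327
200 309 327
210 309 327
320.1941896024465 262.4403669724771
[ 0.43854968 -0.26482936  0.045     ] [ 0.44181349 -0.35228813  0.094     ] 0.08751965321530064 -87.8628144458893
```

>>> drive_tool:
  commands: [0.043, 0.058, 0, 0, 0, 0, 1, 0.043, 0.058, 0, 0, 0, 0, 1, 0.043, 0.058, 0, 0, 0, 0, 1, 0.043, 0.058, 0, 0, 0, 0, 1, 0, 0, 0, 0, 0, 0, 1, 0, 0, 0, 0, 0, 0, 1]

```text
time_s: 3.0
ee_pos: [0.6034, -0.1306, 0.2485]
tcp_rot: [-0.0, 0.689, 0.725, -0.001]
contact_force: [0.2, -0.6, 0.2]
width: 0.0856
gripper_force: 0.0
```

```bash
python3 - <<'E'
from h import *
p,R=pose(); print(p)
c=cam('wrist'); np.save('w2.npy',c[0]); np.savez('w2c.npz',K=c[1],R=c[2],C=c[3])
u=proj(c,(.604,-.053,.1)); print(u)
x,y=int(u[0]),int(u[1]); save(c,'w2.png',(max(0,x-100),max(0,y-75),x+100,y+75),4); print(max(0,x-100),max(0,y-75))
E
```

```text
[ 0.6034392  -0.1306185   0.24853032]
[322.07438475  95.03642499]
222 20
```

View pics/w2.png

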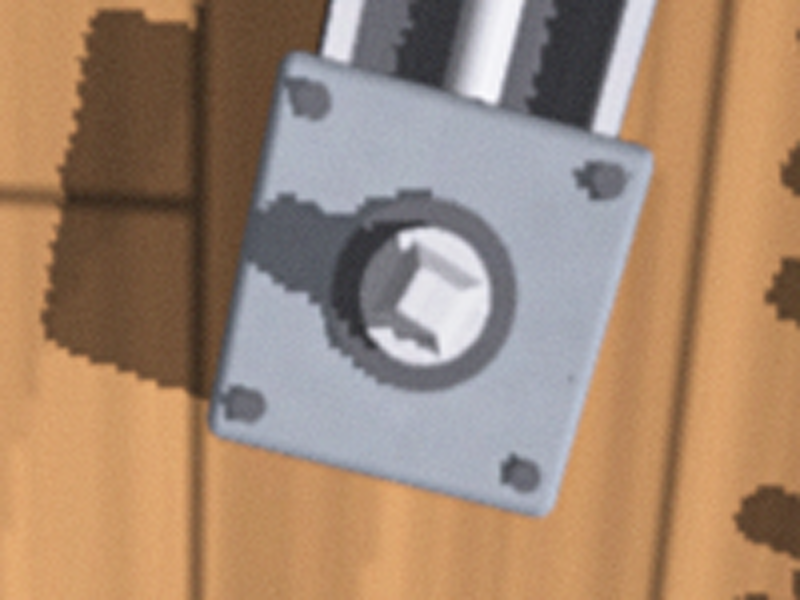

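The shaft crop shows the light collar disc centred near crop (427,295). The small top square has corners near (420,265), (480,290), (462,342) and (398,308), so it is turned about 24 deg in the picture. Rays next.

```bash
python3 - <<'E'
from h import *
z=np.load('w2c.npz'); c=(np.load('w2.npy'),z['K'],z['R'],z['C'])
f=lambda p:(222+(p[0]+.5)/4-.5,20+(p[1]+.5)/4-.5)
P=[ray(c,f(p),.1) for p in [(420,265),(480,290),(462,342),(398,308)]]
print(np.mean(P,0)); 
for i in range(4):
    d=P[(i+1)%4]-P[i]; print(np.linalg.norm(d).round(4),(np.degrees(np.arctan2(d[1],d[0]))%90).round(1))
# collar disc extents, left/right/top/bottom in crop
print('collar',[ray(c,f(p),.07).round(4)[:2] for p in [(359,295),(492,295),(427,225),(427,366)]])
# gearbox corners z=.06
G=[ray(c,f(p),.06) for p in [(287,53),(652,152),(550,516),(212,432)]]; print('box',np.mean(G,0))
for i in range(4):
    d=G[(i+1)%4]-G[i]; print(np.linalg.norm(d).round(4),(np.degrees(np.arctan2(d[1],d[0]))%90).round(1))
t=(np.load('top0.npy'),)+cam('top')[1:]
im=t[0]; hsv=cv2.cvtColor(im,cv2.COLOR_RGB2HSV)
# marker & pointer zoom
cv2.imwrite('pics/pm.png',cv2.resize(im[125:175,250:315][...,::-1],None,fx=10,fy=10,interpolation=cv2.INTER_CUBIC))
E
```

```text
[ 0.61204304 -0.05255791  0.1       ]
0.0136 71.4
0.0111 74.1
0.0153 66.0
0.0097 64.9
collar [array([ 0.5945, -0.0527]), array([ 0.6253, -0.0511]), array([ 0.6093, -0.0367]), array([ 0.6112, -0.0678])]
box [ 0.61013    -0.05244611  0.06      ]
0.0865 79.0
0.0869 79.5
0.0869 79.0
0.0868 79.2
```

View pics/pm.png

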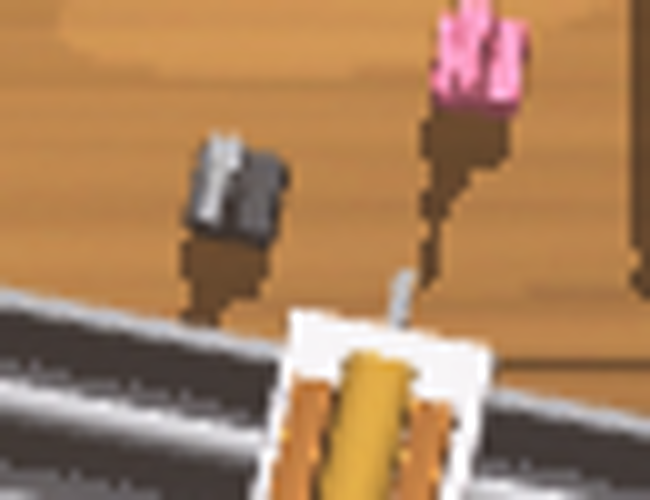

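>>> drive_tool:
  commands: [0.041, 0.006, 0.065, 0, 0, 0, 1, 0.041, 0.006, 0.065, 0, 0, 0, 1, 0, 0, 0, 0, 0, 0, 1, 0, 0, 0, 0, 0, 0, 1]

```text
time_s: 3.6
ee_pos: [0.61, -0.069, 0.1527]
tcp_rot: [0.001, 0.689, 0.725, -0.0]
contact_force: [1.3, -0.9, 0.3]
width: 0.0853
gripper_force: 0.0
```

```bash
python3 - <<'E'
from h import *
p,R=pose(); print(p)
t=(np.load('top0.npy'),)+cam('top')[1:]
f=lambda p:(250+(p[0]+.5)/10-.5,125+(p[1]+.5)/10-.5)
ex=np.array([.982,-.188]);ey=np.array([.188,.982]);O=np.array([.610,-.0522])
for nm,a in [('m',(225,138)),('m',(206,218)),('p',(405,275)),('p',(397,322))]:
    X=ray(t,f(a),.058); print(nm,X.round(4),((X[:2]-O)@ex).round(4),((X[:2]-O)@ey).round(4))
c=cam('wrist'); np.save('w3.npy',c[0]); np.savez('w3c.npz',K=c[1],R=c[2],C=c[3])
u=proj(c,(.61,-.052,.1)).astype(int); print(u); save(c,'w3.png',(u[0]-60,u[1]-45,u[0]+60,u[1]+45),6)
E
```

```text
[ 0.60997938 -0.06895778  0.15267532]
m [0.7536 0.1638 0.058 ] 0.1004 0.2391
m [0.7262 0.1697 0.058 ] 0.0724 0.2398
p [0.707  0.1027 0.058 ] 0.0661 0.1703
p [0.691  0.1052 0.058 ] 0.05 0.1698
[317 198]
```

View pics/w3.png

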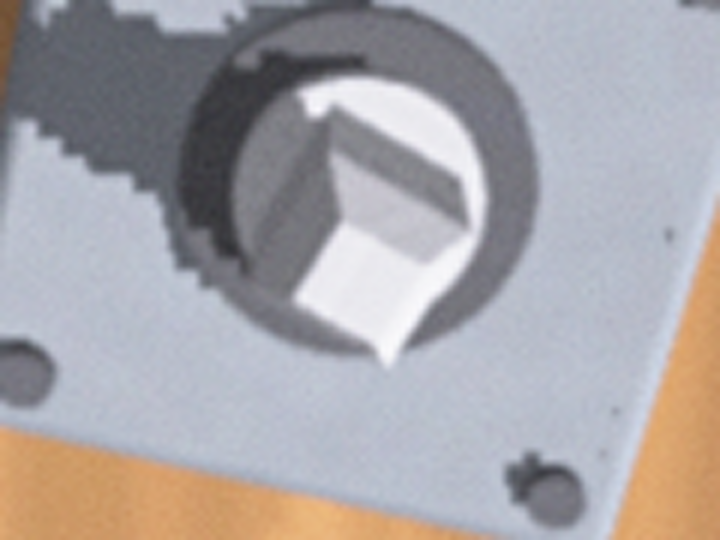

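The close crop shows the square end clearly. Its top square has corners (342,217), (422,262) and (295,297). The body edge runs (330,150)-(468,222), and its foot (332,105)-(462,180).

```bash
python3 - <<'E'
from h import *
z=np.load('w3c.npz'); c=(np.load('w3.npy'),z['K'],z['R'],z['C'])
f=lambda p:(257+(p[0]+.5)/6-.5,153+(p[1]+.5)/6-.5)
for a,b,h in [((342,217),(422,262),.1),((342,217),(295,297),.1),((330,150),(468,222),.092),((332,105),(462,180),.07),((295,297),(388,362),.1),((330,150),(250,262),.092)]:
    A,B=ray(c,f(a),h),ray(c,f(b),h);d=B-A; print(A.round(4)[:2],B.round(4)[:2],np.linalg.norm(d).round(4),(np.degrees(np.arctan2(d[1],d[0]))%90).round(1))
print('collar',[ray(c,f(p),.07).round(4)[:2] for p in [(232,185),(489,185)]])
E
```

```text
[ 0.6075 -0.0454] [ 0.6161 -0.0499] 0.0097 62.3
[ 0.6075 -0.0454] [ 0.603  -0.0544] 0.0101 63.3
[ 0.606  -0.0405] [ 0.6212 -0.0478] 0.0169 64.4
[ 0.6059 -0.0409] [ 0.6218 -0.0493] 0.0179 62.1
[ 0.603  -0.0544] [ 0.6131 -0.0613] 0.0122 56.0
[ 0.606  -0.0405] [ 0.5978 -0.0534] 0.0153 57.9
collar [array([ 0.5945, -0.0512]), array([ 0.625 , -0.0498])]
```

>>> drive_tool:
  commands: [-0.05, -0.0485, 0, 0, 0, 0, 1, -0.05, -0.0485, 0, 0, 0, 0, 1, -0.05, -0.0485, 0, 0, 0, 0, 1, -0.05, -0.0485, 0, 0, 0, 0, 1, -0.05, -0.0485, 0, 0, 0, 0, 1, 0, 0, 0.04, 0, 0, 0, 1, 0, 0, 0, 0, 0, 0, 1, 0, 0, 0, 0, 0, 0, 1]

```text
time_s: 4.7
ee_pos: [0.4391, -0.264, 0.1232]
tcp_rot: [0.001, 0.688, 0.726, 0.0]
contact_force: [-0.3, 0.8, 0.2]
width: 0.0855
gripper_force: 0.0
```

>>> drive_tool:
  commands: [0, 0, 0.037, 0, 0, 0, 1, 0, 0, 0.037, 0, 0, 0, 1, 0, 0, 0.037, 0, 0, 0, 1, 0, 0, 0.037, 0, 0, 0, 1, 0, 0, 0, 0, 0, 0, 1]

```text
time_s: 5.32
ee_pos: [0.4382, -0.263, 0.0103]
tcp_rot: [-0.001, 0.688, 0.726, -0.0]
contact_force: [0.6, -0.2, 0.4]
width: 0.0854
gripper_force: 0.0
```

>>> drive_tool:
  commands: [0, 0, 0, 0, 0, 0, 0, 0, 0, 0, 0, 0, 0, 0, 0, 0, 0, 0, 0, 0, 0, 0, 0, 0, 0, 0, 0, 0, 0, 0, 0, 0, 0, 0, 0, 0, 0, 0, 0, 0, 0, 0]
  force: 70

```text
time_s: 6.08
ee_pos: [0.4389, -0.2644, 0.0123]
tcp_rot: [0.001, 0.688, 0.726, 0.0]
contact_force: [-2.1, 0.7, 8.4]
width: 0.039
gripper_force: 71.3
```

>>> drive_tool:
  commands: [0, 0, -0.047, 0, 0, 0, 0, 0, 0, -0.047, 0, 0, 0, 0, 0, 0, -0.047, 0, 0, 0, 0, 0, 0, -0.047, 0, 0, 0, 0, 0, 0, 0, 0, 0, 0.084, 0, 0, 0, 0, 0, 0, 0.084, 0, 0, 0, 0, 0, 0, 0.084, 0, 0, 0, 0, 0, 0, 0.084, 0]

```text
time_s: 7.08
ee_pos: [0.4377, -0.2638, 0.152]
tcp_rot: [-0.0, 0.855, 0.519, -0.0]
contact_force: [0.0, -0.3, -3.1]
width: 0.0392
gripper_force: 71.6
```

>>> drive_tool:
  commands: [0.059, 0.012, 0, 0, 0, 0, 0, 0.059, 0.012, 0, 0, 0, 0, 0, 0.059, 0.012, 0, 0, 0, 0, 0, 0.059, 0.012, 0, 0, 0, 0, 0, 0.059, 0.012, 0, 0, 0, 0, 0, 0.059, 0.012, 0, 0, 0, 0, 0, 0, 0, 0, 0, 0, 0, 0, 0, 0, 0, 0, 0, 0, 0]

```text
time_s: 8.07
ee_pos: [0.6068, -0.0529, 0.1515]
tcp_rot: [-0.0, 0.854, 0.521, -0.001]
contact_force: [-0.4, -0.6, -3.7]
width: 0.039
gripper_force: 71.7
```

```bash
python3 - <<'E'
from h import *
p,R=pose(); s=arm.get_state(); print(p,np.degrees(np.arctan2(R[1,0],R[0,0])),R[:,2],s['width'],s['gripper_force'])
d=R.T@(np.array([.610,-.0522,p[2]])-p); print('to axis, tool mm',d*1e3)
c=cam('wrist'); u=proj(c,p+[0,0,.03]); print(u); save(c,'w4.png')
E
```

```text
[ 0.60681772 -0.05287107  0.15151647] 62.804553674117116 [-1.17619561e-03 -5.10439592e-04 -9.99999178e-01] 0.03904912783603683 71.6911044716835
to axis, tool mm [ 2.05126962  2.52378501 -0.00408552]
[317.47095217 304.8935497 ]
```

View pics/w4.png

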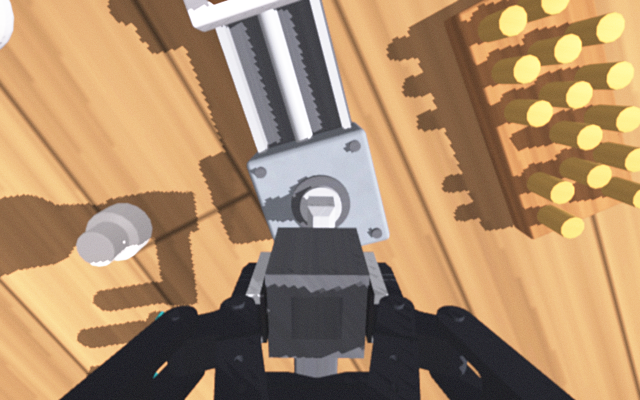

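The picture shows the hub in the jaws, with its top face from (267,280) to (365,355) and hole centre near (317,318). The shaft's square is visible at (322,205), aligned with the hub. I work out the hub's offset in the grip.

```bash
python3 - <<'E'
from h import *
p,R=pose(); c=cam('wrist')
for uv in [(317,318),(267,280),(368,278),(363,355),(270,355),(292,297),(342,297),(342,340),(292,340)]: print(uv,(R.T@(ray(c,uv,p[2]+.0333)-p)*1e3).round(1))
print('foot front edge',[(R.T@(ray(c,uv,p[2]-.0117)-p)*1e3).round(1) for uv in [(277,228),(357,228)]])
for uv in [(311,193),(333,193)]:print('shaft top far edge',(R.T@(ray(c,uv,.1)-p)*1e3).round(1))
E
```

```text
(317, 318) [ -3.8  -0.2 -33.3]
(267, 280) [ 13.8 -19.4 -33.3]
(368, 278) [ 14.6  19.3 -33.3]
(363, 355) [-22.5  19.  -33.3]
(270, 355) [-22.5 -20.  -33.3]
(292, 297) [  6.1 -10.  -33.3]
(342, 297) [  6.1   9.6 -33.3]
(342, 340) [-14.7  10.1 -33.3]
(292, 340) [-14.7 -10.5 -33.3]
foot front edge [array([ 15.7, -20.6,  11.7]), array([15.7, 20.3, 11.7])]
shaft top far edge [21.8 -3.8 51.5]
shaft top far edge [21.8  9.8 51.5]
```

```bash
python3 - <<'E'
from h import *
p,R=pose(); c=cam('wrist')
for z in (.07,.092,.1): print(z,proj(c,(.61,-.0522,z)))
print('collar ring',[ray(c,uv,.06).round(4) for uv in [(292,203),(349,203),(320,175)]])
for uv,z in [((322,180),.07),((312,195),.092),((332,195),.092),((310,196),.1),((334,196),.1)]: print(uv,z,(R.T@(ray(c,uv,z)-p)*1e3).round(1))
save(c,'w5.png',(260,150,380,240),6)
E
```

```text
0.07 [320.04765051 204.90029927]
0.092 [320.37155317 216.16373214]
0.1 [320.50520987 220.81152759]
collar ring [array([ 0.5904, -0.0444,  0.06  ]), array([ 0.6285, -0.0641,  0.06  ]), array([ 0.6191, -0.0347,  0.06  ])]
(322, 180) 0.07 [21.8  3.5 81.6]
(312, 195) 0.092 [17.9 -3.3 59.6]
(332, 195) 0.092 [17.8  9.6 59.6]
(310, 196) 0.1 [19.8 -4.4 51.6]
(334, 196) 0.1 [19.8 10.5 51.6]
```

View pics/w5.png

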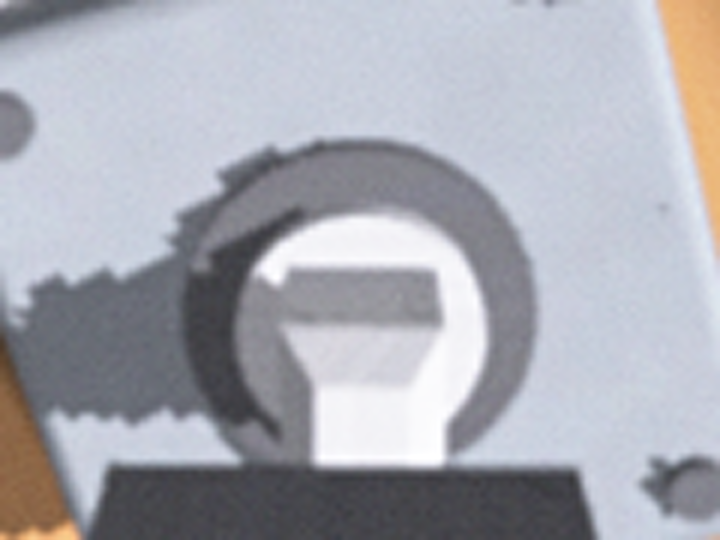

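The crop shows the square's far edge at (278,322)-(443,325), parallel to the hub's foot edge at row 467. Yaw is right, and the shift needed is about +6 mm in tool x and +2.6 mm in y.

>>> drive_tool:
  commands: [0.0081, 0.0035, 0, 0, 0, 0, 0, 0, 0, 0.02, 0, 0, 0, 0, 0, 0, 0.02, 0, 0, 0, 0, 0, 0, 0, 0, 0, 0, 0, 0, 0, 0, 0, 0, 0, 0]

```text
time_s: 8.85
ee_pos: [0.6126, -0.0482, 0.1215]
tcp_rot: [-0.0, 0.854, 0.521, -0.0]
contact_force: [-0.1, 0.4, -3.1]
width: 0.0395
gripper_force: 71.7
```

```bash
python3 - <<'E'
from h import *
p,R=pose(); print(p,(R.T@(np.array([.610,-.0522,p[2]])-p)*1e3).round(1))
E
```

```text
[ 0.61256708 -0.04822609  0.1215438 ] [-4.7 -0.5  0. ]
```

>>> drive_tool:
  commands: [-0.0006, -0.0003, 0.0067, 0, 0, 0, 0, 0, 0, 0.0067, 0, 0, 0, 0, 0, 0, 0.0067, 0, 0, 0, 0, 0, 0, 0.0067, 0, 0, 0, 0]

```text
time_s: 9.35
ee_pos: [0.6122, -0.0486, 0.1013]
tcp_rot: [-0.0, 0.854, 0.521, -0.0]
contact_force: [-0.5, 0.1, -3.8]
width: 0.0392
gripper_force: 71.7
```

>>> drive_tool:
  commands: [0, 0, 0.0067, 0, 0, 0, 0, 0, 0, 0.0067, 0, 0, 0, 0, 0, 0, 0, 0, 0, 0, 0]

```text
time_s: 9.72
ee_pos: [0.6119, -0.0485, 0.0911]
tcp_rot: [-0.0, 0.854, 0.521, -0.0]
contact_force: [0.7, -0.4, -2.7]
width: 0.0391
gripper_force: 71.7
```

>>> drive_tool:
  commands: [0, 0, 0.005, 0, 0, 0, 0, 0, 0, 0.004, 0, 0, 0, 0, 0, 0, 0.003, 0, 0, 0, 0, 0, 0, 0, 0, 0, 0]

```text
$.commands: bad value
```

>>> drive_tool:
  commands: [0, 0, 0.005, 0, 0, 0, 0, 0, 0, 0.004, 0, 0, 0, 0, 0, 0, 0.003, 0, 0, 0, 0, 0, 0, 0, 0, 0, 0, 0]

```text
time_s: 10.22
ee_pos: [0.6122, -0.0485, 0.0826]
tcp_rot: [-0.0, 0.854, 0.521, -0.0]
contact_force: [-0.5, 0.3, -3.9]
width: 0.0389
gripper_force: 71.8
```

>>> drive_tool:
  commands: [0, 0, 0.0015, 0, 0, 0, 0, 0, 0, 0.0015, 0, 0, 0, 0, 0, 0, 0, 0, 0, 0, 0]

```text
time_s: 10.6
ee_pos: [0.6124, -0.0485, 0.0822]
tcp_rot: [0.0, 0.854, 0.521, 0.0]
contact_force: [-5.9, 0.1, 11.2]
width: 0.039
gripper_force: 73.7
```

The crank is seated: contact at TCP z 0.0822 puts its foot at about 0.070. I release, rise, and go above the grip.

>>> drive_tool:
  commands: [0, 0, -0.002, 0, 0, 0, 1, 0, 0, 0, 0, 0, 0, 1, 0, 0, 0, 0, 0, 0, 1, 0, 0, 0, 0, 0, 0, 1, 0, 0, -0.036, 0, 0, 0, 1, 0, 0, -0.036, 0, 0, 0, 1, 0, 0, -0.036, 0, 0, 0, 1, 0, 0, -0.036, 0, 0, 0, 1]

```text
time_s: 11.6
ee_pos: [0.6121, -0.0486, 0.1907]
tcp_rot: [-0.0, 0.854, 0.521, -0.0]
contact_force: [0.5, 0.6, -0.1]
width: 0.0854
gripper_force: 0.0
```

>>> drive_tool:
  commands: [-0.04, 0, 0, 0, 0, 0, 1, -0.04, 0, 0, 0, 0, 0, 1, -0.039, 0, 0, 0, 0, 0, 1, 0, 0, 0, 0, 0, 0, 1, 0, 0, 0, 0, 0, 0, 1]

```text
time_s: 12.22
ee_pos: [0.5717, -0.1272, 0.1899]
tcp_rot: [-0.0, 0.853, 0.521, 0.0]
contact_force: [0.0, 0.6, -0.3]
width: 0.0854
gripper_force: 0.0
```

```bash
python3 - <<'E'
from h import *
p,R=pose(); print(p,(R.T@(np.array([.610,-.0522,p[2]])-p)*1e3).round(1))
c=cam('wrist'); save(c,'w6.png')
for X in [(.610,-.0522,.115),p*[1,1,0]+[0,0,.164]]: print(proj(c,X))
hsv=cv2.cvtColor(c[0],cv2.COLOR_RGB2HSV)
E
```

```text
[ 0.57170974 -0.12715727  0.1899401 ] [84.2 -0.2  0.1]
[316.66730838  86.6487322 ]
[317.24379709 243.35340321]
```

View pics/w6.png

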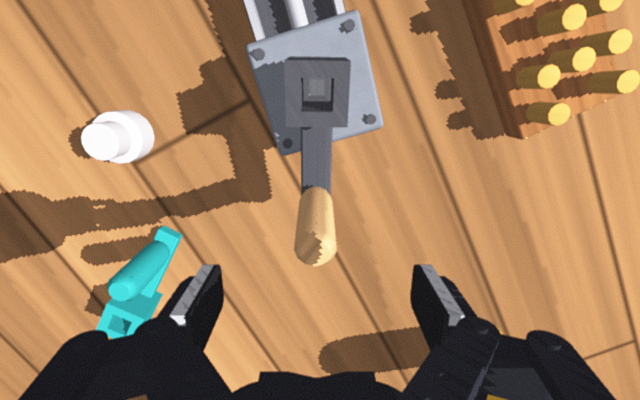

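The picture shows the hub on the gearbox shaft at (318,92), with the shaft tip visible in the hole. The grip top is at (316,248), centred between the fingers. I descend and grip.

>>> drive_tool:
  commands: [-0.001, 0, 0.0325, 0, 0, 0, 1, 0, 0, 0.0325, 0, 0, 0, 1, 0, 0, 0.0325, 0, 0, 0, 1, 0, 0, 0, 0, 0, 0, 0, 0, 0, 0, 0, 0, 0, 0, 0, 0, 0, 0, 0, 0, 0, 0, 0, 0, 0, 0, 0, 0, 0, 0, 0, 0, 0, 0, 0]
  force: 40

```text
time_s: 13.28
ee_pos: [0.5717, -0.1287, 0.1175]
tcp_rot: [0.001, 0.854, 0.521, 0.001]
contact_force: [-0.4, -0.1, 2.0]
width: 0.0259
gripper_force: 39.2
```

>>> drive_tool:
  commands: [0.0022, -0.0221, 0, 0, 0, 0, 0, 0.0064, -0.0213, 0, 0, 0, 0, 0, 0.0105, -0.0196, 0, 0, 0, 0, 0, 0.0141, -0.0172, 0, 0, 0, 0, 0, 0.0172, -0.0141, 0, 0, 0, 0, 0, 0.0196, -0.0105, 0, 0, 0, 0, 0, 0.0213, -0.0064, 0, 0, 0, 0, 0, 0.0221, -0.0022, 0, 0, 0, 0, 0]

```text
time_s: 14.28
ee_pos: [0.5313, -0.013, 0.1194]
tcp_rot: [-0.0, 0.853, 0.521, -0.002]
contact_force: [-20.9, 5.0, 39.8]
width: 0.0262
gripper_force: 66.6
```

```bash
cat > rel.py <<'E'
from h import *
s=arm.get_state(); p,R=pose(); d=R.T@(p-np.array([.610,-.0522,p[2]])); print(p,(d*1e3).round(1),'r',np.hypot(*d[:2]),'a',np.degrees(np.arctan2(-d[1],-d[0])),s['contact_force'],s['time_s'],s['width'],s['gripper_force'])
E
python3 rel.py
```

```text
[ 0.53127752 -0.01301611  0.11940618] [ -1.1 -87.9   0.2] r 0.08793492436740549 a 89.27456776774847 [-20.89402937   4.96059302  39.83279366] 14.275 0.02615582593367969 66.57525579852518
```

>>> drive_tool:
  commands: [0, 0, 0, 0, 0, 0, 0, 0, 0, 0, 0, 0, 0, 0]

```text
time_s: 14.52
ee_pos: [0.5326, -0.0108, 0.1201]
tcp_rot: [-0.0, 0.853, 0.522, -0.0]
contact_force: [-20.3, 7.5, 37.9]
width: 0.0258
gripper_force: 62.9
```

```bash
cat >> rel.py <<'E'
print('F tool',(R.T@s['contact_force']).round(1),'M tool',(R.T@s['moment']).round(2),'z',R[:,2].round(4))
E
python3 rel.py; python3 - <<'E'
from h import *
# wood-coloured grip in the wrist view: pixels and hub (dark) summary
c=cam('wrist'); np.save('w7.npy',c[0]); p,R=pose()
for nm,X in [('hubtop',(.610,-.0522,.115)),('grip top',p*[1,1,0]+[0,0,.164]),('grip low',p*[1,1,0]+[0,0,.1])]: print(nm,proj(c,X).round(0))
hsv=cv2.cvtColor(c[0],cv2.COLOR_RGB2HSV); m=((hsv[...,1]<70)&(hsv[...,2]<110)).astype(np.uint8)
n,l,st,ce=cv2.connectedComponentsWithStats(m)
for i in range(1,n):
    if st[i,4]>150: print(st[i],ce[i].round(0))
E
```

```text
[ 0.53263501 -0.01076043  0.120118  ] [  1.8 -87.7   0.1] r 0.08776429455232555 a 91.14714021813916 [-20.3235394    7.48553819  37.93644452] 14.525 0.025802670008150074 62.93844848871231
F tool [ -2.6 -21.5 -37.9] M tool [ 2.63 -1.06  0.38] z [-1.e-03  4.e-04 -1.e+00]
hubtop [490. 265.]
grip top [318. 329.]
grip low [317. 248.]
[  292     0   243   301 17808] [415. 153.]
[   67   250   501   150 31014] [317. 354.]
[ 462  255   49   35 1347] [486. 273.]
```

Something is pushing the tool up and outward, so I relieve it along the force direction and re-read.

>>> drive_tool:
  commands: [0, -0.004, -0.003, 0, 0, 0, 0, 0, 0, 0, 0, 0, 0, 0]

```text
time_s: 14.82
ee_pos: [0.5323, -0.0118, 0.1216]
tcp_rot: [0.001, 0.853, 0.521, 0.001]
contact_force: [-5.9, 0.6, 20.0]
width: 0.0259
gripper_force: 54.7
```

```bash
python3 rel.py
```

```text
[ 0.5322543  -0.01181556  0.1215951 ] [  0.5 -87.6  -0.3] r 0.08760825711628342 a 90.30738359855765 [-5.94501048  0.56530612 19.98527973] 14.825 0.025872665146392387 54.6933964555501
F tool [ -2.2  -5.5 -20. ] M tool [-0.05 -0.7   0.12] z [ 3.4e-03 -8.0e-04 -1.0e+00]
```

>>> drive_tool:
  commands: [0, 0, 0, 0, 0, 0, 0.45, 0, 0, 0, 0, 0, 0, 0.45, 0, 0, 0, 0, 0, 0, 0.45]

```text
time_s: 15.2
ee_pos: [0.531, -0.0126, 0.1186]
tcp_rot: [-0.0, 0.854, 0.521, -0.0]
contact_force: [-0.8, 0.5, 0.4]
width: 0.0382
gripper_force: 0.3
```

```bash
python3 rel.py; python3 - <<'E'
from h import *
c=cam('wrist'); p,R=pose(); np.save('w8.npy',c[0])
hsv=cv2.cvtColor(c[0],cv2.COLOR_RGB2HSV)
# bright wood grip top between the fingers
m=((hsv[...,0]<25)&(hsv[...,1]>50)&(hsv[...,2]>120)).astype(np.uint8); m[:, :280]=0; m[:,360:]=0
for v in range(200,350,10):
    x=np.where(m[v])[0]; print(v,(x.min(),x.max(),len(x)) if len(x) else None)
print(proj(c,p*[1,1,0]+[0,0,.164]),proj(c,p*[1,1,0]+[0,0,.1]),c[3])
E
```

```text
[ 0.53104966 -0.01258249  0.11858468] [ -0.8 -88.3   0.1] r 0.08833286071361203 a 89.44894133877501 [-0.79364763  0.48296687  0.44505535] 15.2 0.03822951846578714 0.3455015004146844
F tool [ 0.1 -0.9 -0.4] M tool [ 0.19 -0.01  0.04] z [-1.2e-03  1.0e-04 -1.0e+00]
200 (np.int64(281), np.int64(359), 54)
210 (np.int64(280), np.int64(294), 15)
220 (np.int64(280), np.int64(290), 11)
230 (np.int64(280), np.int64(338), 42)
240 (np.int64(280), np.int64(341), 59)
250 (np.int64(280), np.int64(343), 63)
260 (np.int64(280), np.int64(357), 78)
270 (np.int64(280), np.int64(356), 77)
280 (np.int64(280), np.int64(356), 77)
290 (np.int64(280), np.int64(356), 77)
300 (np.int64(280), np.int64(358), 79)
310 (np.int64(280), np.int64(359), 80)
320 (np.int64(280), np.int64(359), 80)
330 (np.int64(280), np.int64(359), 80)
340 (np.int64(280), np.int64(359), 80)
[317.62920013 331.33931602] [317.39007058 249.29312533] [0.56925894 0.06201711 0.26194486]
```

>>> drive_tool:
  commands: [0, 0, 0, 0, 0, 0, 0, 0, 0, 0, 0, 0, 0, 0, 0, 0, 0, 0, 0, 0, 0]
  force: 20

```text
time_s: 15.62
ee_pos: [0.5284, -0.0105, 0.1189]
tcp_rot: [-0.002, 0.853, 0.522, -0.002]
contact_force: [-13.0, 5.9, 13.4]
width: 0.029
gripper_force: 18.6
```

```bash
python3 rel.py
```

```text
[ 0.52843294 -0.0104835   0.11893094] [ -0.  -91.6   0.6] r 0.0916140635958864 a 89.9729707874879 [-12.99740354   5.88388158  13.35779512] 15.625 0.028998813003833945 18.609224469400942
F tool [ -0.7 -14.3 -13.3] M tool [ 2.88 -0.18  0.06] z [-0.0062  0.0014 -1.    ]
```

>>> drive_tool:
  commands: [0.0221, 0.0022, 0, 0, 0, 0, 0, 0.0213, 0.0064, 0, 0, 0, 0, 0, 0.0196, 0.0105, 0, 0, 0, 0, 0, 0.0172, 0.0141, 0, 0, 0, 0, 0]

```text
time_s: 16.12
ee_pos: [0.5806, 0.0357, 0.1202]
tcp_rot: [-0.003, 0.852, 0.523, 0.001]
contact_force: [-6.1, 12.1, 11.8]
width: 0.0265
gripper_force: 18.9
```

```bash
python3 rel.py
```

```text
[0.58059844 0.03569533 0.12024451] [ 65.  -66.    0.5] r 0.09268103610824266 a 134.56074013009 [-6.09786152 12.05315057 11.81087797] 16.125 0.026453655033627888 18.869402827076556
F tool [  8.  -10.9 -11.7] M tool [ 2.12  1.46 -0.01] z [-8.0e-04  5.6e-03 -1.0e+00]
```

The grip sits about 6 mm further out than planned because the drooping crank leans about 5 deg within its play. I use a 91 mm winding radius at 20 N grip.

>>> drive_tool:
  commands: [0.0189, 0.0146, 0, 0, 0, 0, 0, 0.0112, 0.021, 0, 0, 0, 0, 0, 0.0069, 0.0228, 0, 0, 0, 0, 0, 0.0023, 0.0237, 0, 0, 0, 0, 0]

```text
time_s: 16.62
ee_pos: [0.6509, 0.0321, 0.1199]
tcp_rot: [-0.002, 0.853, 0.522, 0.002]
contact_force: [1.8, 7.3, 3.7]
width: 0.0263
gripper_force: 19.4
```

```bash
python3 rel.py
```

```text
[0.65085673 0.03208677 0.11994792] [93.6 -1.9  0.5] r 0.0936656746914742 a 178.83695342258096 [1.79484187 7.25736068 3.73911555] 16.625 0.026275338782815797 19.373524423426716
F tool [ 7.3 -1.7 -3.7] M tool [0.73 1.49 0.05] z [ 0.0023  0.0051 -1.    ]
```

>>> drive_tool:
  commands: [-0.0023, 0.0237, 0, 0, 0, 0, 0, -0.0069, 0.0228, 0, 0, 0, 0, 0, -0.0112, 0.021, 0, 0, 0, 0, 0, -0.0151, 0.0184, 0, 0, 0, 0, 0]

```text
time_s: 17.12
ee_pos: [0.6971, -0.023, 0.1209]
tcp_rot: [-0.0, 0.853, 0.522, 0.003]
contact_force: [1.8, 3.8, 10.4]
width: 0.0265
gripper_force: 24.7
```

```bash
python3 rel.py
```

```text
[ 0.69711686 -0.0230101   0.12089604] [65.7 64.2  0.5] r 0.09187563519290116 a -135.63970643446928 [ 1.84220718  3.80951585 10.4049676 ] 17.125 0.0265039464826955 24.67479346320033
F tool [  4.3  -0.1 -10.4] M tool [0.96 0.81 0.09] z [ 0.0047  0.0036 -1.    ]
```

>>> drive_tool:
  commands: [-0.0184, 0.0151, 0, 0, 0, 0, 0, -0.021, 0.0112, 0, 0, 0, 0, 0, -0.0228, 0.0069, 0, 0, 0, 0, 0, -0.0237, 0.0023, 0, 0, 0, 0, 0, -0.0237, -0.0023, 0, 0, 0, 0, 0, -0.0228, -0.0069, 0, 0, 0, 0, 0, -0.021, -0.0112, 0, 0, 0, 0, 0, -0.0184, -0.0151, 0, 0, 0, 0, 0]

```text
time_s: 18.12
ee_pos: [0.6363, -0.1382, 0.1201]
tcp_rot: [-0.001, 0.853, 0.521, 0.002]
contact_force: [-0.3, 6.5, 6.9]
width: 0.0264
gripper_force: 27.9
```

```bash
python3 rel.py
```

```text
[ 0.63627369 -0.13816423  0.12010894] [-64.5  62.6  -0.2] r 0.08988950572548496 a -44.1422600473874 [-0.25302788  6.45846339  6.90628715] 18.125 0.026370527171072605 27.940398812061176
F tool [ 5.7 -3.2 -6.9] M tool [ 1.11  1.38 -0.03] z [ 0.0019  0.0027 -1.    ]
```

>>> drive_tool:
  commands: [-0.0151, -0.0184, 0, 0, 0, 0, 0, -0.0112, -0.021, 0, 0, 0, 0, 0, -0.0069, -0.0228, 0, 0, 0, 0, 0, -0.0023, -0.0237, 0, 0, 0, 0, 0, 0.0023, -0.0237, 0, 0, 0, 0, 0, 0.0069, -0.0228, 0, 0, 0, 0, 0, 0.0112, -0.021, 0, 0, 0, 0, 0, 0.0151, -0.0184, 0, 0, 0, 0, 0]

```text
time_s: 19.12
ee_pos: [0.5244, -0.0806, 0.1203]
tcp_rot: [0.002, 0.854, 0.521, 0.003]
contact_force: [8.8, 0.0, 0.0]
width: 0.0262
gripper_force: 21.6
```

```bash
python3 rel.py
```

```text
[ 0.52441619 -0.08058588  0.12026092] [-64.4 -63.1  -0.7] r 0.09016601706007348 a 44.4538572626565 [8.78687729 0.01317174 0.02778295] 19.125 0.026174258290084292 21.618603519768378
F tool [4.  7.8 0. ] M tool [-2.32  1.12  0.06] z [ 7.6e-03  4.0e-04 -1.0e+00]
```

```bash
cat > car.py <<'E'
from h import *
O=np.array([.610,-.0522]);ey=np.array([.188,.982]);ex=np.array([.982,-.188])
def meas(t):
    # white plate: sample along-rail profile at rows of fixed slide x, near the plate's far edge strip
    hsv=cv2.cvtColor(t[0],cv2.COLOR_RGB2HSV); out=[]
    for x in (.040,.043,.056,.060):
        ys=np.arange(.09,.33,.0005); z=.06 if x<.05 else .058
        uv=np.array([proj(t,[*(O+x*ex+y*ey),z]) for y in ys]).astype(np.float32)
        s=cv2.remap(t[0],uv[:,0].reshape(1,-1),uv[:,1].reshape(1,-1),cv2.INTER_LINEAR)[0].astype(float)
        b=s.min(1) # white/steel: blue high vs wood
        b=s[:,2]-0.5*s[:,0] if x>.05 else b
        out.append((x,ys,b))
    return out
def plate(o):
    r=[]
    for x,ys,b in o[:2]:
        w=ys[b>175]; r.append((len(w),w.min().round(4),w.max().round(4),((w.min()+w.max())/2).round(4)) if len(w) else None)
    for x,ys,b in o[2:]:
        i=np.argmax(b); k=b>(b.max()+np.median(b))/2; r.append((x,ys[i].round(4),ys[k].mean().round(4),ys[k].std().round(4),b.max().round(0)))
    return r
E
python3 - <<'E'
from car import *
t=cam('top'); 
for x in plate(meas((np.load('top0.npy'),)+t[1:])):print(x)
print()
for x in plate(meas(t)):print(x)
E
```

```text
(136, np.float64(0.1365), np.float64(0.204), np.float64(0.1703))
(136, np.float64(0.137), np.float64(0.2045), np.float64(0.1708))
(0.056, np.float64(0.1715), np.float64(0.1703), np.float64(0.002), np.float64(94.0))
(0.06, np.float64(0.1695), np.float64(0.1705), np.float64(0.0019), np.float64(93.0))

(140, np.float64(0.158), np.float64(0.2275), np.float64(0.1928))
(138, np.float64(0.158), np.float64(0.2265), np.float64(0.1923))
(0.056, np.float64(0.1925), np.float64(0.1928), np.float64(0.0017), np.float64(100.0))
(0.06, np.float64(0.193), np.float64(0.1923), np.float64(0.002), np.float64(94.0))
```

>>> drive_tool:
  commands: [0.0184, -0.0151, 0, 0, 0, 0, 0, 0.021, -0.0112, 0, 0, 0, 0, 0, 0.0228, -0.0069, 0, 0, 0, 0, 0, 0.0237, -0.0023, 0, 0, 0, 0, 0, 0.0237, 0.0023, 0, 0, 0, 0, 0, 0.0228, 0.0069, 0, 0, 0, 0, 0, 0.021, 0.0112, 0, 0, 0, 0, 0, 0.0184, 0.0151, 0, 0, 0, 0, 0]

```text
time_s: 20.18
ee_pos: [0.582, 0.0333, 0.1207]
tcp_rot: [0.001, 0.854, 0.521, 0.001]
contact_force: [-1.8, -2.2, 9.6]
width: 0.0259
gripper_force: 33.1
```

>>> drive_tool:
  commands: [0.0151, 0.0184, 0, 0, 0, 0, 0, 0.0112, 0.021, 0, 0, 0, 0, 0, 0.0069, 0.0228, 0, 0, 0, 0, 0, 0.0023, 0.0237, 0, 0, 0, 0, 0, -0.0023, 0.0237, 0, 0, 0, 0, 0, -0.0069, 0.0228, 0, 0, 0, 0, 0, -0.0112, 0.021, 0, 0, 0, 0, 0, -0.0151, 0.0184, 0, 0, 0, 0, 0]

```text
time_s: 21.18
ee_pos: [0.6958, -0.0241, 0.1202]
tcp_rot: [-0.0, 0.853, 0.521, 0.001]
contact_force: [-2.3, 1.2, 8.1]
width: 0.0265
gripper_force: 25.8
```

>>> drive_tool:
  commands: [-0.0184, 0.0151, 0, 0, 0, 0, 0, -0.021, 0.0112, 0, 0, 0, 0, 0, -0.0228, 0.0069, 0, 0, 0, 0, 0, -0.0237, 0.0023, 0, 0, 0, 0, 0, -0.0237, -0.0023, 0, 0, 0, 0, 0, -0.0228, -0.0069, 0, 0, 0, 0, 0, -0.021, -0.0112, 0, 0, 0, 0, 0, -0.0184, -0.0151, 0, 0, 0, 0, 0]

```text
time_s: 22.18
ee_pos: [0.6358, -0.1371, 0.1197]
tcp_rot: [-0.002, 0.853, 0.522, 0.001]
contact_force: [-0.7, 8.1, 5.0]
width: 0.0264
gripper_force: 33.8
```

>>> drive_tool:
  commands: [-0.0151, -0.0184, 0, 0, 0, 0, 0, -0.0112, -0.021, 0, 0, 0, 0, 0, -0.0069, -0.0228, 0, 0, 0, 0, 0, -0.0023, -0.0237, 0, 0, 0, 0, 0, 0.0023, -0.0237, 0, 0, 0, 0, 0, 0.0069, -0.0228, 0, 0, 0, 0, 0, 0.0112, -0.021, 0, 0, 0, 0, 0, 0.0151, -0.0184, 0, 0, 0, 0, 0]

```text
time_s: 23.18
ee_pos: [0.5255, -0.0798, 0.1205]
tcp_rot: [0.002, 0.853, 0.521, 0.005]
contact_force: [13.2, 2.9, -1.7]
width: 0.0262
gripper_force: 25.2
```

```bash
python3 rel.py; python3 - <<'E'
from car import *
t=cam('top')
for x in plate(meas(t)):print(x)
t0=(np.load('top0.npy'),)+t[1:]
for x in (.074,.078,.082,.088,.094):
    ys=np.arange(.22,.262,.001); uv=np.array([proj(t0,[*(O+x*ex+y*ey),.058]) for y in ys]).astype(np.float32)
    s=cv2.remap(t0[0],uv[:,0].reshape(1,-1),uv[:,1].reshape(1,-1),cv2.INTER_LINEAR)[0].astype(int)
    print(x,s[:,2].tolist())
E
```

```text
[ 0.52553393 -0.07981438  0.12046736] [-63.1 -62.6  -0.9] r 0.08886126073001845 a 44.74130856260407 [13.23713887  2.89031923 -1.6659425 ] 23.175 0.026227333669357786 25.238954826127156
F tool [ 8.6 10.4  1.8] M tool [-2.78  1.74 -0.01] z [ 0.0098  0.0013 -1.    ]
(139, np.float64(0.1775), np.float64(0.2465), np.float64(0.212))
(137, np.float64(0.178), np.float64(0.246), np.float64(0.212))
(0.056, np.float64(0.213), np.float64(0.212), np.float64(0.0019), np.float64(100.0))
(0.06, np.float64(0.2135), np.float64(0.2123), np.float64(0.002), np.float64(97.0))
0.074 [101, 101, 99, 96, 95, 95, 95, 95, 84, 72, 61, 56, 58, 59, 63, 92, 121, 150, 169, 177, 183, 177, 152, 127, 100, 90, 83, 75, 71, 72, 74, 75, 75, 75, 74, 74, 74, 75, 75, 75, 75, 75, 75]
0.078 [83, 98, 97, 96, 95, 95, 95, 95, 93, 81, 70, 58, 57, 59, 61, 74, 111, 152, 187, 185, 177, 167, 153, 135, 115, 98, 92, 84, 78, 76, 76, 76, 76, 76, 76, 76, 76, 76, 76, 76, 77, 77, 77]
0.082 [77, 89, 97, 96, 96, 96, 94, 89, 84, 78, 74, 70, 68, 77, 88, 98, 116, 144, 168, 191, 174, 157, 140, 124, 112, 102, 91, 87, 83, 79, 78, 78, 78, 78, 78, 78, 78, 78, 77, 77, 78, 78, 78]
0.088 [96, 96, 96, 96, 95, 94, 93, 92, 90, 88, 87, 86, 84, 83, 97, 121, 143, 164, 173, 180, 186, 172, 151, 133, 119, 106, 95, 83, 80, 79, 79, 79, 79, 79, 79, 79, 79, 79, 79, 78, 78, 78, 78]
0.094 [89, 98, 98, 97, 97, 96, 96, 95, 93, 90, 88, 86, 114, 146, 180, 197, 195, 193, 191, 190, 189, 188, 179, 161, 138, 118, 104, 90, 78, 75, 76, 76, 76, 76, 76, 76, 76, 76, 76, 76, 76, 75, 75]
```

>>> drive_tool:
  commands: [0.0184, -0.0151, 0, 0, 0, 0, 0, 0.021, -0.0112, 0, 0, 0, 0, 0, 0.0228, -0.0069, 0, 0, 0, 0, 0, 0.0237, -0.0023, 0, 0, 0, 0, 0, 0.0237, 0.0023, 0, 0, 0, 0, 0, 0.0228, 0.0069, 0, 0, 0, 0, 0, 0.021, 0.0112, 0, 0, 0, 0, 0, 0.0184, 0.0151, 0, 0, 0, 0, 0]

```text
time_s: 24.22
ee_pos: [0.5819, 0.0322, 0.1203]
tcp_rot: [0.002, 0.854, 0.521, 0.001]
contact_force: [0.4, -4.5, 6.4]
width: 0.0259
gripper_force: 32.7
```

>>> drive_tool:
  commands: [0.0151, 0.0184, 0, 0, 0, 0, 0, 0.0112, 0.021, 0, 0, 0, 0, 0, 0.0069, 0.0228, 0, 0, 0, 0, 0, 0.0023, 0.0237, 0, 0, 0, 0, 0, -0.0023, 0.0237, 0, 0, 0, 0, 0, -0.0069, 0.0228, 0, 0, 0, 0, 0, -0.0112, 0.021, 0, 0, 0, 0, 0, -0.0151, 0.0184, 0, 0, 0, 0, 0]

```text
time_s: 25.22
ee_pos: [0.695, -0.0247, 0.1198]
tcp_rot: [-0.001, 0.853, 0.521, 0.0]
contact_force: [-3.5, 2.0, 9.2]
width: 0.0263
gripper_force: 28.6
```

>>> drive_tool:
  commands: [-0.0184, 0.0151, 0, 0, 0, 0, 0, -0.021, 0.0112, 0, 0, 0, 0, 0, -0.0228, 0.0069, 0, 0, 0, 0, 0, -0.0237, 0.0023, 0, 0, 0, 0, 0, -0.0237, -0.0023, 0, 0, 0, 0, 0, -0.0228, -0.0069, 0, 0, 0, 0, 0, -0.021, -0.0112, 0, 0, 0, 0, 0, -0.0184, -0.0151, 0, 0, 0, 0, 0]

```text
time_s: 26.22
ee_pos: [0.6356, -0.1371, 0.1194]
tcp_rot: [-0.002, 0.853, 0.522, 0.001]
contact_force: [-0.2, 8.6, 4.0]
width: 0.0266
gripper_force: 33.4
```

>>> drive_tool:
  commands: [-0.0151, -0.0184, 0, 0, 0, 0, 0, -0.0112, -0.021, 0, 0, 0, 0, 0, -0.0069, -0.0228, 0, 0, 0, 0, 0, -0.0023, -0.0237, 0, 0, 0, 0, 0, 0.0023, -0.0237, 0, 0, 0, 0, 0, 0.0069, -0.0228, 0, 0, 0, 0, 0, 0.0112, -0.021, 0, 0, 0, 0, 0, 0.0151, -0.0184, 0, 0, 0, 0, 0]

```text
time_s: 27.22
ee_pos: [0.5257, -0.0796, 0.1204]
tcp_rot: [0.002, 0.853, 0.521, 0.005]
contact_force: [14.7, 3.0, -3.6]
width: 0.0263
gripper_force: 27.4
```

>>> drive_tool:
  commands: [0.0184, -0.0151, 0, 0, 0, 0, 0, 0.021, -0.0112, 0, 0, 0, 0, 0, 0.0228, -0.0069, 0, 0, 0, 0, 0, 0.0237, -0.0023, 0, 0, 0, 0, 0, 0.0237, 0.0023, 0, 0, 0, 0, 0, 0.0228, 0.0069, 0, 0, 0, 0, 0, 0.021, 0.0112, 0, 0, 0, 0, 0, 0.0184, 0.0151, 0, 0, 0, 0, 0]

```text
time_s: 28.22
ee_pos: [0.5818, 0.0314, 0.1199]
tcp_rot: [0.002, 0.854, 0.52, 0.0]
contact_force: [0.3, -6.8, 4.9]
width: 0.0262
gripper_force: 32.1
```

```bash
python3 rel.py; python3 - <<'E'
from car import *
t=cam('top')
for x in plate(meas(t)):print(x)
E
```

```text
[0.58175702 0.03144634 0.119907  ] [ 61.4 -63.4  -0.3] r 0.08828527616628846 a 134.07334857011776 [ 0.26087663 -6.77598138  4.93624211] 28.225 0.02623447921567648 32.06312131485902
F tool [-5.9  3.4 -4.9] M tool [-1.16 -1.49 -0.06] z [ 0.0024 -0.0027 -1.    ]
(140, np.float64(0.2025), np.float64(0.272), np.float64(0.2373))
(141, np.float64(0.202), np.float64(0.272), np.float64(0.237))
(0.056, np.float64(0.237), np.float64(0.2373), np.float64(0.0017), np.float64(100.0))
(0.06, np.float64(0.2375), np.float64(0.2368), np.float64(0.002), np.float64(96.0))
```

>>> drive_tool:
  commands: [0.0151, 0.0184, 0, 0, 0, 0, 0, 0.0112, 0.021, 0, 0, 0, 0, 0, 0.0069, 0.0228, 0, 0, 0, 0, 0, 0.0015, 0.016, 0, 0, 0, 0, 0, 0, 0, 0, 0, 0, 0, 0, 0, 0, 0, 0, 0, 0, 0]

```text
time_s: 29.02
ee_pos: [0.6449, 0.0292, 0.1195]
tcp_rot: [0.001, 0.854, 0.521, 0.0]
contact_force: [0.7, -0.0, 4.7]
width: 0.0263
gripper_force: 28.7
```

>>> drive_tool:
  commands: [0, 0, 0, 0, 0, 0, 1, 0, 0, 0, 0, 0, 0, 1, 0, 0, 0, 0, 0, 0, 1, 0, 0, -0.03, 0, 0, 0, 1, 0, 0, -0.04, 0, 0, 0, 1, 0, 0, -0.04, 0, 0, 0, 1, 0, 0, 0, 0, 0, 0, 1]

```text
time_s: 29.9
ee_pos: [0.6454, 0.03, 0.2042]
tcp_rot: [0.001, 0.854, 0.521, 0.002]
contact_force: [-0.8, 0.1, -0.5]
width: 0.0857
gripper_force: 0.0
```

```bash
python3 rel.py; python3 - <<'E'
from car import *
t=cam('top')
for x in plate(meas(t)):print(x)
c=cam('wrist'); np.save('w9.npy',c[0])
hsv=cv2.cvtColor(c[0],cv2.COLOR_RGB2HSV); m=((hsv[...,1]<70)&(hsv[...,2]<110)).astype(np.uint8)
n,l,st,ce=cv2.connectedComponentsWithStats(m)
for i in range(1,n):
    if st[i,4]>150: print(st[i],ce[i].round(0))
print(proj(c,(.61,-.0522,.115)))
E
```

```text
[0.64543356 0.02995493 0.20416594] [89.3 -6.   0.2] r 0.08947030553001026 a 176.12274791478492 [-0.795008    0.1177259  -0.45780396] 29.9 0.08572748321719735 0.0
F tool [-0.3 -0.8  0.5] M tool [ 0.03  0.04 -0.03] z [ 4.5e-03  3.0e-04 -1.0e+00]
(139, np.float64(0.205), np.float64(0.274), np.float64(0.2395))
(138, np.float64(0.205), np.float64(0.2735), np.float64(0.2393))
(0.056, np.float64(0.2405), np.float64(0.2393), np.float64(0.002), np.float64(98.0))
(0.06, np.float64(0.2405), np.float64(0.2395), np.float64(0.0022), np.float64(94.0))
[332   0  35  13 172] [346.   6.]
[ 276   47   53  133 2114] [302. 112.]
[ 240   60  107  237 5118] [287. 207.]
[335 200  18  25 177] [344. 215.]
[   19   265   596   135 30276] [319. 361.]
[312 296  25  23 439] [324. 309.]
[325.11260436 306.90360334]
```

Pointer (0.2394) is level with the marker (0.2393). I touch the hub's top lightly with shut fingers to check it is home (expected z 0.115).

>>> drive_tool:
  commands: [-0.046, 0.003, 0, 0, 0, 0, 0, -0.046, 0.003, 0, 0, 0, 0, 0, -0.046, 0.002, 0, 0, 0, 0, 0, 0, 0, 0, 0, 0, 0, 0, 0, 0, 0.04, 0, 0, 0, 0, 0, 0, 0.04, 0, 0, 0, 0, 0, 0, 0.02, 0, 0, 0, 0, 0, 0, 0, 0, 0, 0, 0]

```text
time_s: 31.0
ee_pos: [0.6014, -0.0645, 0.1252]
tcp_rot: [-0.001, 0.853, 0.521, -0.001]
contact_force: [0.3, -0.5, 0.6]
width: 0.0
gripper_force: 0.0
```

```bash
python3 rel.py
```

```text
[ 0.60143618 -0.06452645  0.1251898 ] [-14.9  -2.    0. ] r 0.01500933981783755 a 7.630428019482137 [ 0.31772283 -0.49181584  0.56852732] 31.0 4.599673614158447e-05 0.0
F tool [-0.3  0.5 -0.6] M tool [-0.    0.02  0.03] z [-2.6e-03  7.0e-04 -1.0e+00]
```

>>> drive_tool:
  commands: [0, 0, 0.005, 0, 0, 0, 0, 0, 0, 0.004, 0, 0, 0, 0, 0, 0, 0, 0, 0, 0, 0]

```text
time_s: 31.38
ee_pos: [0.6023, -0.0653, 0.1201]
tcp_rot: [0.0, 0.854, 0.521, 0.0]
contact_force: [0.4, -1.1, 0.0]
width: 0.0001
gripper_force: 0.0
```

>>> drive_tool:
  commands: [0, 0, 0.0027, 0, 0, 0, 0, 0, 0, 0.0015, 0, 0, 0, 0, 0, 0, 0, 0, 0, 0, 0]

```text
time_s: 31.75
ee_pos: [0.6022, -0.0653, 0.1166]
tcp_rot: [0.0, 0.854, 0.521, 0.0]
contact_force: [0.1, -0.2, 0.3]
width: 0.0003
gripper_force: 0.2
```

>>> drive_tool:
  commands: [0, 0, 0.0015, 0, 0, 0, 0, 0, 0, 0, 0, 0, 0, 0]

```text
time_s: 32.0
ee_pos: [0.6024, -0.066, 0.116]
tcp_rot: [0.001, 0.854, 0.521, 0.0]
contact_force: [-0.4, -2.5, 5.4]
width: -0.0003
gripper_force: 2.5
```

Contact comes at 0.116, so the hub top is at 0.115–0.116 and the crank is home. I back off, do a last check, and hand in.

>>> drive_tool:
  commands: [0, 0, -0.02, 0, 0, 0, 0, 0, 0, -0.05, 0, 0, 0, 0, 0, 0, -0.07, 0, 0, 0, 0, 0, 0, -0.07, 0, 0, 0, 0, 0, 0, 0, 0, 0, 0, 0, 0, 0, 0, 0, 0, 0, 0, 0, 0, 0, 0, 0, 0, 0]

```text
time_s: 32.88
ee_pos: [0.6014, -0.0652, 0.2718]
tcp_rot: [-0.001, 0.854, 0.521, -0.001]
contact_force: [0.2, -0.6, -0.4]
width: -0.0002
gripper_force: 0.0
```

```bash
python3 rel.py; python3 - <<'E'
from car import *
t=cam('top')
for x in plate(meas(t)):print(x)
print(arm.hand_in())
E
```

```text
[ 0.60139085 -0.06519815  0.27176179] [-15.5  -1.7   0. ] r 0.015590670175458496 a 6.323425257344314 [ 0.16828181 -0.62997033 -0.43611964] 32.875 -0.0002485179999795219 0.0
F tool [-0.5  0.4  0.4] M tool [ 0.06 -0.   -0.02] z [-2.2e-03  2.0e-04 -1.0e+00]
(139, np.float64(0.205), np.float64(0.274), np.float64(0.2395))
(138, np.float64(0.205), np.float64(0.2735), np.float64(0.2393))
(0.056, np.float64(0.2405), np.float64(0.2393), np.float64(0.002), np.float64(97.0))
(0.06, np.float64(0.2405), np.float64(0.2395), np.float64(0.0022), np.float64(94.0))
the job is handed in; nothing more can be done
None
```

The job is handed in at about 33 s, with no verdict returned: the crank is home on the shaft, the pointer measures within about 1 mm of the marker finger after about 3.5 clockwise turns, the arm is clear, and I did not re-measure the loose objects.

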